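# Lock the sample transport box with its T-head key

## Task

Lock the closed sample transport box for the courier: take the blue-handled T-head key out of the key rest, put it lengthwise down through the blue-framed slot in the box lid until its collar sits on the lid, give it a quarter turn so that the head is locked crosswise under the lid, and let go, leaving it upright near the middle of the slot. Leave the red-handled key where it is in the rest.

Things in the scene. Friction and masses are not known exactly. Their poses are not given: they have to be found in the camera images.
- blue_key: Blue T-head key (120 g), upright in either pocket of the rest. Origin: shank axis, underside of its collar (52 mm dia, z 0 to 6). z up; x along both grip and T-head (half turn alike). Grip: blue bar, black side panels, 60 mm in x, 16 mm thick in y (pinch across this), z 6 to 48 mm. Below: steel shank 12 mm dia; T-head 56 mm in x, 14 in y, z -28 to -16 mm.
- red_key: Red T-head key, same shape, size and axes as the blue one; stands in the other pocket of the rest, a bystander not to be moved.
- key_rest: Grey fixed stand, 220 x 76 x 44 mm (x, y, z), origin at the centre of its underside on the table. Two pockets (slots 72 mm in x, 28 mm in y) at x = -55 and +55 mm hold the keys upright, their x along the rest's x, collars on its top face. Lift a key straight up 35 mm or more to clear it.
- lock_slot (a point): Centre of the blue-framed slot, on the top face of the box lid, 90 mm above the table; z up. Box grey, lid white, 152 x 152 x 90 mm, fixed, hollow. Slot 72 mm in x, 28 mm in y, lid 10 mm thick. With collar on lid the key origin is level with this point, the T-head 6 mm clear below the lid, free to turn either way, no stop. Locked: key x square to slot x.

How it is judged:
By the outcome, as a careful person would: the job done as asked, in the order asked, and still so for the second after the job is handed in, with the robot touching nothing.
It also fails if it takes over 45 s, if anything falls off the work surface, if the arm or the gripper's body presses on something with over 40 N, if the wrist force passes 120 N, or if a joint passes its speed limit or range.

## Robot

A 6-joint arm with a two-finger parallel gripper is mounted at the origin on a cart in front of the work surface, level with it; the furniture and walls round the work are solid. World frame = base frame: x ahead of the robot, y to its left, z up, the work surface at z = 0. Lengths are in mm, angles in rad, forces in N, time in s.
With the tool pointing down it reaches from about 275 to 850 mm from the base axis. Payload 5.2 kg.
Tool frame: the origin (TCP) lies at the very end of the fingers, on their centre line; the grasp point (between the pads) lies 19 mm behind it (arm.grip_point_offset is the distance from the TCP to the grasp point, in mm); z points along the fingers, y is the line along which they close (so a half turn about z gives the same grasp; the last joint's range is limited). The gripper opens to 85 mm and grips with 20 to 120 N. Pads are 22 mm wide; open, the fingers measure 114 mm over their backs; the gripper's body (76 mm by 85 mm) begins 54 mm behind the grasp point. The pads swing forward as they close: fully open they stand 13 mm farther back than shut.
Start: joints at [1.132, 0.259, 1.535, -0, 1.348, -0.203], TCP at [128.469, 534.79, 231.31] pointing down, gripper open.
Joint ranges: [-3.14, 3.14], [-0.91, 2.08], [0.19, 2.58], [-1.22, 4.36], [0.22, 2.71], [-3.12, 3.12]. Speed limits (rad/s): [2.57, 2.57, 3.14, 3.14, 3.14, 3.14].

## Interface

Orientations are given as a rotation vector (axis times angle).
In Python, from workcell import arm gives the robot as it stands.
- The arm moves only by the tool play_rows, never from a script. Its argument "increments" is a list of rows, each a list of 5 numbers: the finger opening in m, from 0 to 0.0854, then the shift along the tool's x, y, z in m, then the turn about the tool's z in rad. A call has 1 to 20 rows; each row is the pose to reach, as a shift and turn from the pose commanded when the call began, along the tool's axes at that moment; what a row does not reach only later rows make up. A row lasts 1/10 s, in which the tool goes at most 50 mm and 8.59 degrees, less where a joint would pass 70% of its speed; a pose out of reach is approached as far as the arm can. A call with a gripper value outside its range is refused whole. The fingers move at their own pace and stop on an object; the grip force is fixed at half the most. Time passes only in rows, so rows that repeat a pose let the fingers close. It gives the time, the measured TCP pose, the force, the opening and the grip force at its end, in the units of the state.
- arm.read_state(): the state, without advancing time (a new reading comes with each control period).
- arm.capture(name): name is "side" or "top"; returns a dict with "color" (400x640x3 uint8, red, green, blue), "camera_matrix" (3x3 intrinsics, pixels), "R" (3x3) and "t" (3): a world point X has camera coordinates R X + t. Camera axes: x right, y down, z forward; pixel columns grow to the right and rows downward; lengths in mm; the calibration is good to about 2 mm. A picture is of the moment at which its call begins. There is no depth.
- arm.close_job(): hands the job in; it is judged then, once.
The state is a dict: "time_s": time; "joint_pos": joint angles; "joint_velocities": joint speeds; "effort": joint torques, N m; "ee_pos": TCP position; "tool_rot": TCP orientation; "wrist_force": force on the tool from outside, world axes, zero at the start; "moment": the same for the moment, N m; "opening": opening from 0.0 (shut) to 1.0 (fully open); "grip_force": force on a finger pad.
Only numpy, scipy, OpenCV 4.12 (cv2) and the standard library are available. Lean on these libraries where they do the work, as an engineer would, in place of code of your own. Each camera call takes 0.05 s, during which the arm holds its last target. There are 200 camera calls.

## Working session

There is one attempt and no reset: what is moved stays moved. The work goes in short steps, Python scripts to look and compute and a tool call to move; the robot and the scene stay as the last step left them, time stands still between calls to the robot, and variables do not carry over. Pictures are saved under pics/ and viewed, at most 10 in all, crops included, and the job is handed in when it is done.

Besides the shell and the picture viewer there is one more tool, called after ">>>" as a command line: name --pt "numbers of a row" for each row, then --argument value for the rest. play_rows: Moves the arm, as the interface text tells. Its arguments: {"type":"object","properties":{"increments":{"type":"array"}},"required":["increments"]}

```bash
mkdir -p pics
cat > h.py <<'E'
import numpy as np, cv2
from workcell import arm
def snap(n,name):
    c=arm.capture(n); cv2.imwrite(f'pics/{name}.png',c['color'][:,:,::-1]); 
    np.savez(f'{name}.npz',**{k:np.array(c[k]) for k in c}); return c
def ray(c,u,v,z):
    K,R,t=c['camera_matrix'],c['R'],c['t']
    d=R.T@np.linalg.inv(K)@np.array([u,v,1.]); o=-R.T@t
    return o+d*(z-o[2])/d[2]
def proj(c,X):
    p=c['camera_matrix']@(c['R']@np.array(X,float)+c['t']); return p[:2]/p[2]
E
python3 - <<'E'
from h import *
for n in('top','side'):
    c=snap(n,n+'1'); print(-c['R'].T@c['t'])
s=arm.read_state();print(s)
E
```

```text
[391.59714661  59.72911083 924.51434453]
[ 335.56378113 -570.63505873  620.28365802]
{'time_s': 0.1, 'joint_pos': array([ 1.13218175e+00,  2.59250305e-01,  1.53596336e+00,  3.31448351e-05,
        1.34799861e+00, -2.02844113e-01]), 'joint_velocities': array([-0.00142977, -0.00206299, -0.00238374,  0.00196081,  0.00142319,
       -0.00037278]), 'effort': array([ 1.01237041e-03, -4.46972966e+01, -2.91247237e+01, -2.36958422e-04,
        6.43015781e-03,  2.57019144e-05]), 'ee_pos': array([128.26329756, 534.35638376, 230.57261701]), 'tool_rot': array([-3.69437892e-01, -3.11924890e+00,  2.39794100e-03]), 'wrist_force': array([ 0.14735558, -0.35968777,  0.44527615]), 'moment': array([ 0.0135816 , -0.05212788,  0.00810942]), 'grip_force': 0.0, 'opening': 0.9994918593788935}
```

View pics/top1.png

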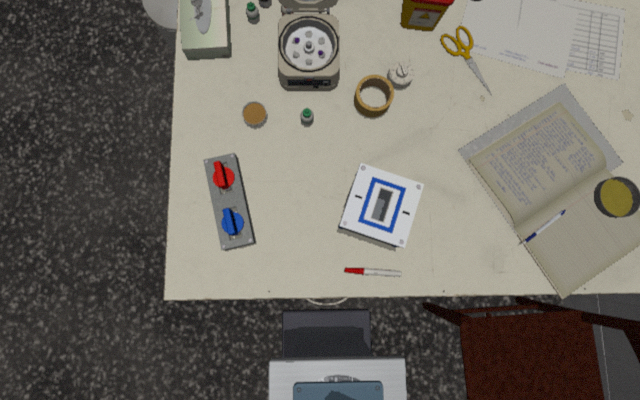

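View pics/side1.png

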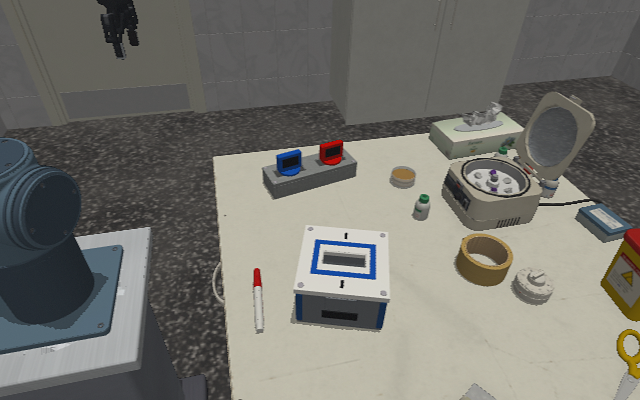

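The top view shows the rest at about (229,200) with the blue key at (232,221) and the red key at (222,176). The box slot is at about (382,205). I'll enlarge both.

Run:
```python
from h import *
i=cv2.imread('pics/top1.png')
a=cv2.resize(i[150:250,190:260],None,fx=5.5,fy=5.5,interpolation=2)
b=cv2.resize(i[158:258,340:410],None,fx=5.5,fy=5.5,interpolation=2)
cv2.imwrite('pics/c1.png',np.hstack([a,b]))
c=np.load('top1.npz')
# colour blobs: blue frame on the lid and blue key
im=i.astype(int); m=((im[...,0]>120)&(im[...,2]<60)).astype(np.uint8)
for q in cv2.findContours(m,0,2)[0]:
    if cv2.contourArea(q)>60: print(cv2.minAreaRect(q))
```

```text
((238.97171020507812, 221.15097045898438), (18.406312942504883, 7.28010892868042), 74.05460357666016)
((226.058837890625, 221.23533630371094), (25.70877456665039, 10.186494827270508), 75.96376037597656)
((381.6499938964844, 204.5500030517578), (34.46881866455078, 45.53679656982422), 18.434947967529297)
```

View pics/c1.png

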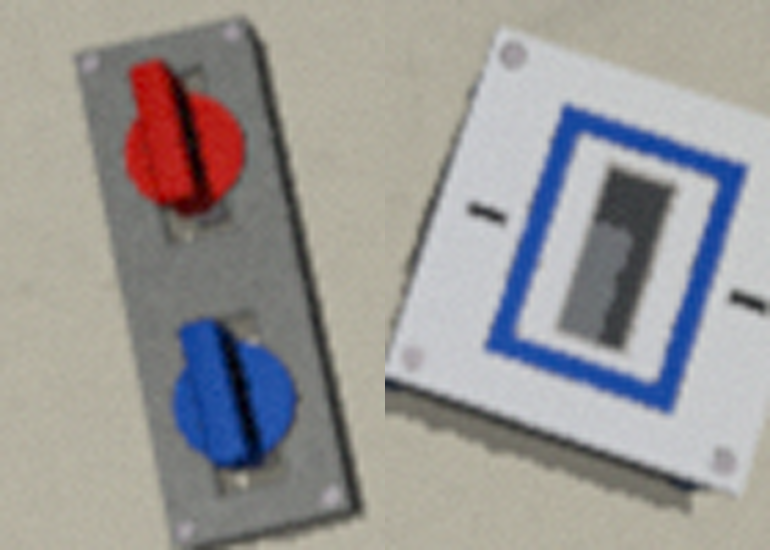

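The crop shows the blue collar centred near (236,403) and the rest screws at (89,62), (233,33), (332,495) and (184,530). The frame's outer corners are at (565,103), (748,165), (672,412) and (486,348).

Run:
```python
from h import *
c=dict(np.load('top1.npz'))
def P(x,y,u0,v0,z): return ray(c,(x+.5)/5.5-.5+u0,(y+.5)/5.5-.5+v0,z)
S=[P(x,y,190,150,44) for x,y in((89,62),(233,33),(332,495),(184,530))]
print('screws',np.round(S,1),'ctr',np.mean(S,0))
ax=(S[0]+S[1]-S[2]-S[3])/2; print('rest len',np.linalg.norm(ax),'w',np.linalg.norm(S[0]-S[1]),'yaw',np.arctan2(ax[1],ax[0]))
ctr=np.mean(S,0); print('blue pred',ctr-55*ax/np.linalg.norm(ax),'collar',P(236,403,190,150,50))
for L,q in(('frame',((565,103),(748,165),(672,412),(486,348))),('slot',((610,163),(677,185),(628,352),(560,330)))):
    F=[P(x-385,y,340,158,90) for x,y in q]; a=(F[0]+F[1]-F[2]-F[3])/2
    print(L,np.mean(F,0),'len',np.linalg.norm(a),np.linalg.norm(F[0]-F[1]),np.linalg.norm(F[2]-F[3]),'yaw',np.arctan2(a[1],a[0]))
from scipy.spatial.transform import Rotation as Ro
s=arm.read_state(); print(Ro.from_rotvec(s['tool_rot']).as_matrix().round(4), s['ee_pos'])
```

```text
screws [[616.5 307.6  44. ]
 [629.  245.8  44. ]
 [428.5 200.2  44. ]
 [414.6 261.9  44. ]] ctr [522.14712793 253.8802628   44.        ]
rest len 206.3310550950965 w 63.10762596389084 yaw 0.223125321282245
blue pred [468.51054236 241.7099428   44.        ] collar [467.23217306 240.00746512  50.        ]
frame [ 502.06195162 -100.9609577    90.        ] len 106.86121397510348 79.13019222953444 79.08443260668564 yaw -0.33905845762926023
slot [ 501.5863147  -101.31475116   90.        ] len 72.13742181151196 28.798540905585448 28.828317941896163 yaw -0.3224221373094537
[[-9.723e-01  2.336e-01 -7.000e-04]
 [ 2.336e-01  9.723e-01 -1.500e-03]
 [ 4.000e-04 -1.600e-03 -1.000e+00]] [128.26329756 534.35638376 230.57261701]
```

>>> play_rows --pt "0.085 -0.399 -0.206 0.08 -0.459" --pt "0.085 -0.399 -0.206 0.08 -0.459" --pt "0.085 -0.399 -0.206 0.08 -0.459" --pt "0.085 -0.399 -0.206 0.08 -0.459" --pt "0.085 -0.399 -0.206 0.08 -0.459" --pt "0.085 -0.399 -0.206 0.08 -0.459" --pt "0.085 -0.399 -0.206 0.08 -0.459" --pt "0.085 -0.399 -0.206 0.08 -0.459" --pt "0.085 -0.399 -0.206 0.08 -0.459" --pt "0.085 -0.399 -0.206 0.08 -0.459" --pt "0.085 -0.399 -0.206 0.08 -0.459" --pt "0.085 -0.399 -0.206 0.08 -0.459" --pt "0.085 -0.399 -0.206 0.08 -0.459" --pt "0.085 -0.399 -0.206 0.08 -0.459"

```text
time_s: 1.5
ee_pos: [467.3, 242.3, 151.6]
tool_rot: [-0.353, 3.122, 0.0]
wrist_force: [1.6, -0.6, 1.1]
opening: 0.999
grip_force: 0.0
```

```bash
cat >> h.py <<'E'
from scipy.spatial.transform import Rotation as Ro
def st():
    s=arm.read_state(); R=Ro.from_rotvec(s['tool_rot']).as_matrix()
    print(s['time_s'],s['ee_pos'].round(1),'yaw',np.arctan2(R[1,0],R[0,0]).round(4),'z',R[:,2].round(4),'F',s['wrist_force'].round(1),s['moment'].round(2),'open',round(s['opening'],3),s['grip_force'],s['joint_pos'].round(3)); return s,R
E
python3 - <<'E'
from h import *
st(); c=snap('side','side2'); i=cv2.imread('pics/side2.png')
cv2.imwrite('pics/c2.png',cv2.resize(i[80:200,230:390],None,fx=5,fy=5,interpolation=2))
for X in((468,241,50),(468,241,92)): print(proj(c,X))
E
```

```text
1.5 [467.3 242.3 151.6] yaw -2.9166 z [ 0.e+00  3.e-04 -1.e+00] F [ 1.6 -0.6  1.1] [0.04 0.   0.04] open 0.999 0.0 [ 0.266  0.285  1.706  0.     1.15  -1.53 ]
[287.88596605 167.22047962]
[287.41218443 152.20691447]
```

View pics/c2.png

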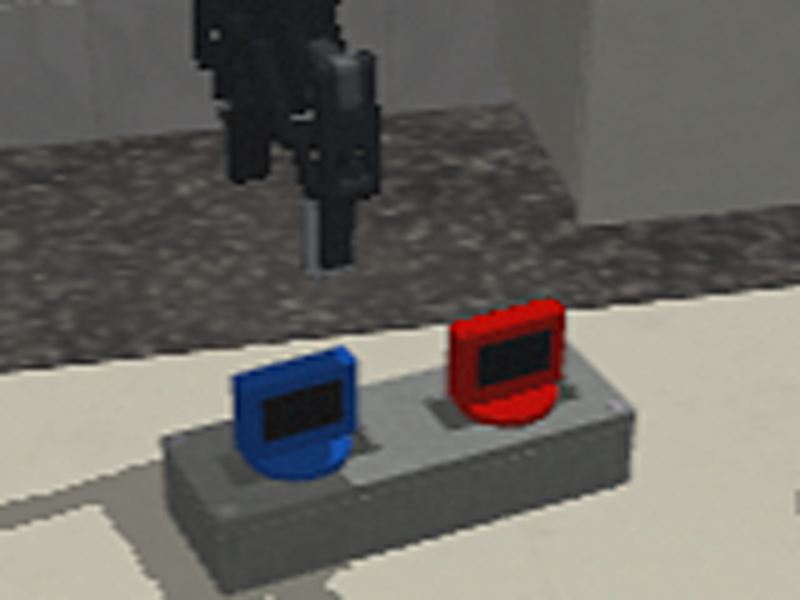

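>>> play_rows --pt "0.085 0 -0.001 0.03 0" --pt "0.085 0 -0.001 0.06 0" --pt "0.085 0 -0.001 0.08 0" --pt "0.085 0 -0.001 0.095 0" --pt "0.085 0 -0.001 0.095 0" --pt "0.085 0 -0.001 0.095 0" --pt "0.0 0 -0.001 0.095 0" --pt "0.0 0 -0.001 0.095 0" --pt "0.0 0 -0.001 0.095 0" --pt "0.0 0 -0.001 0.095 0" --pt "0.0 0 -0.001 0.095 0" --pt "0.0 0 -0.001 0.095 0" --pt "0.0 0 -0.001 0.095 0" --pt "0.0 0 -0.001 0.095 0"

```text
time_s: 2.95
ee_pos: [468.8, 240.4, 56.7]
tool_rot: [-0.35, 3.121, 0.0]
wrist_force: [-1.1, -0.2, 5.9]
opening: 0.178
grip_force: 59.0
```

```bash
python3 -c "
from h import *
st()"
```

```text
2.95 [468.8 240.4  56.7] yaw -2.9185 z [ 7.e-04  2.e-04 -1.e+00] F [-1.1 -0.2  5.9] [-0.05  0.1   0.02] open 0.178 58.99636209011078 [ 0.262  0.402  1.809  0.     0.93  -1.532]
```

>>> play_rows --pt "0.0 0 0 -0.01 0" --pt "0.0 0 0 -0.03 0" --pt "0.0 0 0 -0.055 0" --pt "0.0 0 0 -0.08 0" --pt "0.0 0 0 -0.11 0" --pt "0.0 0 0 -0.14 0" --pt "0.0 0 0 -0.14 0" --pt "0.0 0 0 -0.14 0"

```text
time_s: 3.75
ee_pos: [468.6, 240.3, 196.7]
tool_rot: [-0.35, 3.121, 0.0]
wrist_force: [-0.8, 1.2, -1.7]
opening: 0.176
grip_force: 58.4
```

```bash
python3 -c "
from h import *
s,R=st()
print(R.T@(np.array([501.8,-101.1,s['ee_pos'][2]])-s['ee_pos']))"
```

```text
3.75 [468.6 240.3 196.7] yaw -2.9184 z [ 1.e-03  3.e-04 -1.e+00] F [-0.8  1.2 -1.7] [ 0.03  0.05 -0.03] open 0.176 58.42498183250427 [ 0.262  0.242  1.644 -0.     1.254 -1.532]
[ 4.31441173e+01 -3.40299001e+02 -5.43511071e-02]
```

>>> play_rows --pt "0.0 0.043 -0.34 0 0.555" --pt "0.0 0.043 -0.34 0 0.555" --pt "0.0 0.043 -0.34 0 0.555" --pt "0.0 0.043 -0.34 0 0.555" --pt "0.0 0.043 -0.34 0 0.555" --pt "0.0 0.043 -0.34 0 0.555" --pt "0.0 0.043 -0.34 0 0.555" --pt "0.0 0.043 -0.34 0 0.555" --pt "0.0 0.043 -0.34 0 0.555" --pt "0.0 0.043 -0.34 0 0.555" --pt "0.0 0.043 -0.34 0.04 0.555" --pt "0.0 0.043 -0.34 0.04 0.555" --pt "0.0 0.043 -0.34 0.04 0.555"

```text
time_s: 5.05
ee_pos: [501.0, -99.1, 156.0]
tool_rot: [-0.515, -3.096, -0.001]
wrist_force: [-0.2, 0.8, -1.3]
opening: 0.178
grip_force: 58.9
```

Run:
```python
from h import *
s,R=st(); c=snap('side','side3'); t=snap('top','top3')
i=cv2.imread('pics/side3.png'); cv2.imwrite('pics/c3.png',cv2.resize(i[190:310,270:430],None,fx=5,fy=5,interpolation=2))
p=lambda X:((proj(c,X)-[270,190])*5+2).round()
k=s['ee_pos']-[0,0,12.7]; x=R[:,0]
for n,z in (('headbot',-28),('headtop',-16)):
    for e in(-28,0,28): print(n,e,p(k+x*e+[0,0,z]))
u=np.array([np.cos(-.33),np.sin(-.33),0]); v=np.array([-u[1],u[0],0]); q=np.array([501.8,-101.1,90])
for a in(-36,36):
    for b in(-14,14): print('slot',p(q+a*u+b*v))
```

```text
5.05 [501.  -99.1 156. ] yaw 2.8118 z [-0.0026  0.0013 -1.    ] F [-0.2  0.8 -1.3] [-0.02 -0.01  0.03] open 0.178 58.92151594161987 [-0.414  0.256  1.735  0.     1.154 -1.655]
headbot -28 [449. 291.]
headbot 0 [365. 284.]
headbot 28 [282. 277.]
headtop -28 [452. 265.]
headtop 0 [367. 258.]
headtop 28 [283. 251.]
slot [257. 361.]
slot [264. 302.]
slot [470. 379.]
slot [471. 319.]
```

View pics/c3.png

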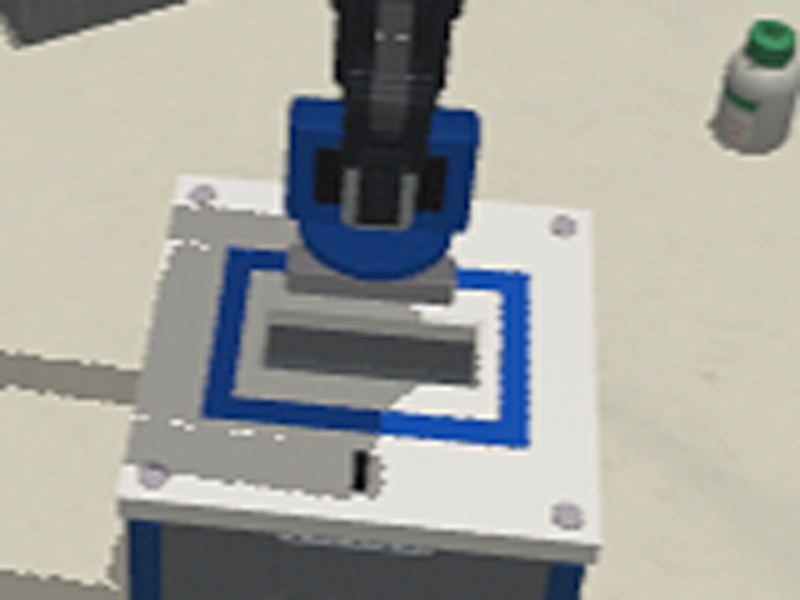

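>>> play_rows --pt "0.0 -0.002 -0.0035 0.013 0" --pt "0.0 -0.002 -0.0035 0.013 0" --pt "0.0 -0.002 -0.0035 0.013 0" --pt "0.0 -0.002 -0.0035 0.013 0"

```text
time_s: 5.55
ee_pos: [502.7, -104.9, 143.5]
tool_rot: [0.519, 3.098, -0.0]
wrist_force: [-0.7, 0.1, -1.0]
opening: 0.182
grip_force: 59.0
```

Run:
```python
from h import *
s,R=st(); c=snap('side','side4')
i=cv2.imread('pics/side4.png'); cv2.imwrite('pics/c4.png',cv2.resize(i[215:290,295:395],None,fx=8,fy=8,interpolation=2))
p=lambda X:((proj(c,X)-[295,215])*8+3.5).round()
k=s['ee_pos']-[0,0,12.7]; x=R[:,0]; y=np.array([-x[1],x[0],0])
for e in(-28,28):
  for b in (7,-7): print('headbot',e,b,p(k+x*e+y*b+[0,0,-28]))
u=np.array([np.cos(-.33),np.sin(-.33),0]); v=np.array([-u[1],u[0],0]); q=np.array([501.8,-101.1,90])
for a in(-36,36):
    for b in(-14,14): print('slot',p(q+a*u+b*v))
```

```text
5.55 [ 502.7 -104.9  143.5] yaw 2.8096 z [ 2.e-04 -1.e-04 -1.e+00] F [-0.7  0.1 -1. ] [-0.04 -0.04 -0.07] open 0.182 59.030070304870605 [-0.423  0.272  1.747  0.     1.123 -1.662]
headbot -28 7 [529. 350.]
headbot -28 -7 [531. 301.]
headbot 28 7 [262. 327.]
headbot 28 -7 [267. 279.]
slot [211. 378.]
slot [222. 283.]
slot [552. 407.]
slot [554. 310.]
```

View pics/c4.png

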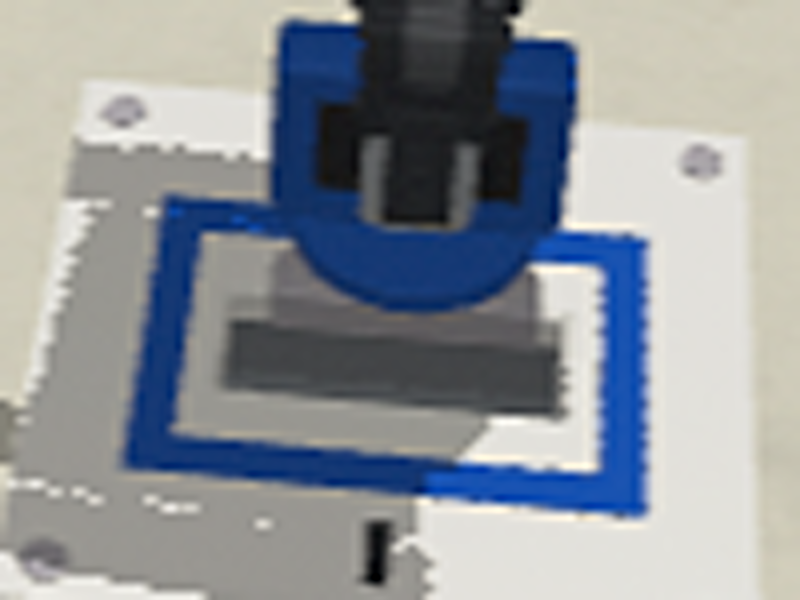

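>>> play_rows --pt "0.0 0.001 0.001 0.004 0" --pt "0.0 0.001 0.001 0.008 0" --pt "0.0 0.001 0.001 0.011 0" --pt "0.0 0.001 0.001 0.013 0" --pt "0.0 0.001 0.001 0.015 0" --pt "0.0 0.001 0.001 0.017 0" --pt "0.0 0.001 0.001 0.017 0"

```text
time_s: 6.3
ee_pos: [501.8, -103.4, 126.0]
tool_rot: [-0.519, -3.098, -0.0]
wrist_force: [0.5, 0.1, -1.0]
opening: 0.178
grip_force: 59.0
```

```bash
python3 -c "
from h import *
st()"
```

```text
6.3 [ 501.8 -103.4  126. ] yaw 2.8098 z [-5.e-04  2.e-04 -1.e+00] F [ 0.5  0.1 -1. ] [-0.03  0.02  0.06] open 0.178 59.02993977069855 [-0.421  0.29   1.77  -0.     1.081 -1.66 ]
```

The head is below the lid surface with no contact force, so I'll continue down.

>>> play_rows --pt "0.0 0 0 0.005 0" --pt "0.0 0 0 0.01 0" --pt "0.0 0 0 0.014 0" --pt "0.0 0 0 0.018 0" --pt "0.0 0 0 0.02 0" --pt "0.0 0 0 0.022 0" --pt "0.0 0 0 0.023 0" --pt "0.0 0 0 0.023 0"

```text
time_s: 7.1
ee_pos: [502.0, -103.5, 103.2]
tool_rot: [-0.519, -3.098, -0.0]
wrist_force: [-0.3, 0.1, -1.1]
opening: 0.178
grip_force: 59.0
```

```bash
python3 -c "
from h import *
st()"
```

```text
7.1 [ 502.  -103.5  103.2] yaw 2.8098 z [-1.e-04  0.e+00 -1.e+00] F [-0.3  0.1 -1.1] [-0.01  0.03  0.04] open 0.178 59.03038501739502 [-0.421  0.318  1.797 -0.     1.027 -1.66 ]
```

>>> play_rows --pt "0.0 0 0 0.0005 0" --pt "0.0 0 0 0.001 0" --pt "0.0 0 0 0.001 0"

```text
time_s: 7.4
ee_pos: [502.1, -103.6, 102.7]
tool_rot: [0.519, 3.098, -0.0]
wrist_force: [-0.7, -0.5, 2.7]
opening: 0.179
grip_force: 59.6
```

>>> play_rows --pt "0.0 0 0 0.0 0.14" --pt "0.0 0 0 0.0 0.28" --pt "0.0 0 0 0.0 0.42" --pt "0.0 0 0 0.0 0.56" --pt "0.0 0 0 0.0 0.7" --pt "0.0 0 0 0.0 0.84" --pt "0.0 0 0 0.0 0.98" --pt "0.0 0 0 0.0 1.12" --pt "0.0 0 0 0.0 1.26" --pt "0.0 0 0 0.0 1.4" --pt "0.0 0 0 0.0 1.5" --pt "0.0 0 0 0.0 1.571" --pt "0.0 0 0 0.0 1.571" --pt "0.0 0 0 0.0 1.571" --pt "0.0 0 0 0.0 1.571"

```text
time_s: 8.9
ee_pos: [502.4, -103.7, 102.7]
tool_rot: [2.556, 1.825, 0.001]
wrist_force: [0.9, -1.3, 4.0]
opening: 0.181
grip_force: 59.5
```

```bash
python3 -c "
from h import *
st()"
```

```text
8.9 [ 502.4 -103.7  102.7] yaw 1.2403 z [ 1.1e-03 -6.0e-04 -1.0e+00] F [ 0.9 -1.3  4. ] [-0.17 -0.02  0.04] open 0.181 59.5354288816452 [-0.421  0.319  1.797 -0.     1.025 -0.091]
```

>>> play_rows --pt "0.03 0 0 0 0" --pt "0.05 0 0 0 0" --pt "0.085 0 0 0 0" --pt "0.085 0 0 0 0" --pt "0.085 0 0 0 0" --pt "0.085 0 0 0 0" --pt "0.085 0 0 0 0" --pt "0.085 0 0 -0.02 0" --pt "0.085 0 0 -0.05 0" --pt "0.085 0 0 -0.1 0" --pt "0.085 0 0 -0.15 0" --pt "0.085 0 0 -0.2 0" --pt "0.085 0 0.08 -0.22 0" --pt "0.085 0 0.16 -0.22 0" --pt "0.085 0 0.16 -0.22 0" --pt "0.085 0 0.16 -0.22 0" --pt "0.085 0 0.16 -0.22 0"

```text
time_s: 10.6
ee_pos: [654.6, -156.4, 320.1]
tool_rot: [-2.557, -1.822, 0.002]
wrist_force: [0.3, 0.7, 0.2]
opening: 0.992
grip_force: 0.0
```

Run:
```python
from h import *
st(); snap('side','side5'); snap('top','top5')
a=cv2.imread('pics/side5.png')[130:310,245:405]; b=cv2.imread('pics/top5.png')[140:260,195:435]
cv2.imwrite('pics/c5.png',np.vstack([cv2.resize(a,None,fx=2,fy=2,interpolation=2).copy()]) if 0 else np.hstack([cv2.resize(a,(356,400)),cv2.resize(b[:,:],(440,220)) if 0 else cv2.copyMakeBorder(cv2.resize(b,(440,220)),0,180,0,0,0)]))
```

```text
10.6 [ 654.6 -156.4  320.1] yaw 1.2385 z [-2.1e-03  9.0e-04 -1.0e+00] F [0.3 0.7 0.2] [-0.04 -0.04 -0.01] open 0.992 0.0 [-0.4    0.456  1.037 -0.     1.65  -0.068]
```

View pics/c5.png

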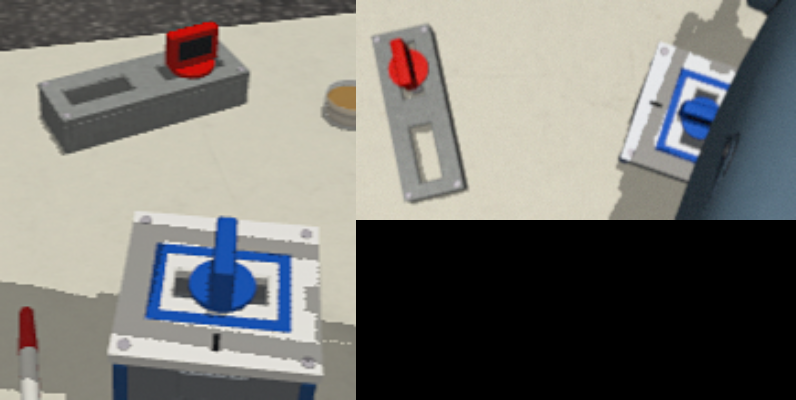

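The key stands upright with its collar on the lid, centred (223,285 in the left crop) and crosswise to the slot. The red key is still in the rest. I'm handing the job in.

```bash
python3 -c "
from workcell import arm
print(arm.close_job())"
```

```text
the job is handed in; nothing more can be done
None
```

The blue key is in the lid slot with its collar on the lid, a quarter turn locked, upright near the middle and released; the red key was not touched, and the job was handed in at about 11 s.

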